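Turn the tea-ball dish to the mug

TASK

Take the lid off the small steel dish by first tipping it up on one edge and then lifting it away, and lay it knob up on the bamboo board. Then lift the dish by its handle about a hand's breadth straight up from its cork trivet and turn it to the left, roughly a quarter turn, until its pouring lip points at the spotted mug, keeping it level so that the tea ball stays in the middle. Finish holding it there, still and level above the trivet, and do not disturb the mug or the empty glass.

Things in the scene. Friction and masses are not known exactly. Their poses are not given: they have to be found in the camera images.
- dish: Round steel dish, 116 mm across the rim, 36 mm high, foot 92 mm across, 0.18 kg, loose in the middle of the trivet (foot 16 mm above the worktop). Origin: centre of its underside; z up; x points from the centre to the pouring lip, a 20 mm wide spout that ends 79 mm out. Handle on the far end (-x). The floor inside is a cone rising 7 degrees from the middle.
- dish_handle (a point): Place to grip the dish, 86 mm from its centre on the -x side, 34 mm above its underside: middle of the handle, a straight level steel bar 14 mm wide, 24 mm high (22 to 46 mm above the underside), from 64 to 120 mm from the centre. Grip it across its width from above, firmly (about 50 N): the centre of mass lies about 60 mm to the lip's side and makes the dish sag if held loosely.
- tea_ball_center (a point): Centre of the loose steel tea ball, a smooth sphere of 25 mm and 25 g, lying in the middle of the dish under the lid.
- lid: Domed round steel lid, flange 118 mm across, 0.09 kg, loose on the dish's rim; a solid underside 98 mm across drops 4 mm below the flange, inside the rim. Origin: centre of its underside, 32 mm above the dish's origin when seated; z up. Flange underside at z 4 mm, top of the dome at z 18 mm. On the board it lies flat, origin at the board's top.
- lid_knob (a point): Middle of the black round knob in the centre of the lid, 34 mm above the lid's origin: 20 mm across, 24 mm high (z 22 to 46 mm of the lid), on a thinner neck.
- trivet: Round cork trivet, 150 mm across and 16 mm thick, fixed on the worktop. Origin: centre of its underside. Wall cabinets hang beyond the work, from x = 0.65 and 0.42 m above the worktop, on the right of it: keep the wrist clear of them.
- board: Bamboo chopping board lying flat and fixed on the worktop to the right of the dish, 205 mm along its x, 268 mm along its y, 16 mm thick. Origin: centre of its underside.
- mug_mouth (a point): Centre of the mouth of the spotted white mug (loose), 88 mm across, 97 mm high, with a handle on its side; this point is 97 mm above the worktop. It stands ahead on the left of the dish, about 0.2 m from its centre; the mug and the glass may swap places.
- mug: The spotted white mug itself; origin on its underside, 14 mm from its round body's axis towards the handle.
- glass: Clear empty straight-sided glass (loose), 81 mm across and 93 mm high, standing beside the mug. Origin: centre of its underside.
There are look-alikes about, which are no part of the job. Leave any black look-alike of the dish alone.

How it is judged:
By the outcome, as a careful person would: the job done as asked, in the order asked, and still so for the second after the job is handed in, while the arm keeps its last pose, push and grip.
It also fails if it takes over 72 s, if anything falls off the work surface, if the arm or the gripper's body presses on something with over 40 N, if the wrist force passes 120 N, or if a joint passes its speed limit or range.

ROBOT

A 7-joint arm with a two-finger parallel gripper is mounted at the origin on a cart in front of the work surface, level with it; the furniture and walls round the work are solid. World frame = base frame: x ahead of the robot, y to its left, z up, the work surface at z = 0. Lengths are in m, angles in rad, forces in N, time in s.
With the tool pointing down it reaches from about 0.35 to 0.775 m from the base axis. Payload 3.1 kg.
Tool frame: the origin (TCP) lies on the mounting face of the last link; the fingertips stand 173 mm ahead of it and the grasp point (between the pads) lies 155 mm ahead of it (ctrl.tip_extent is the distance from the TCP to the fingertips, in m); z points along the fingers, y is the line along which they close (so a half turn about z gives the same grasp; the last joint's range is limited). The gripper opens to 85 mm and grips with 20 to 120 N. Pads are 22 mm wide; open, the fingers measure 114 mm over their backs; the gripper's body (76 mm by 85 mm) begins 54 mm behind the grasp point. The pads swing forward as they close: fully open they stand 13 mm farther back than shut.
Start: joints at [-1.375, 0.311, 0.014, 1.512, -0.004, 1.319, -0.027], TCP at [0.13, 0.535, 0.405] pointing down, gripper open.
Joint ranges: [-2.7, 2.7], [-0.3, 1.91], [-1.27, 1.3], [0.12, 2.57], [-1.44, 4.58], [0.2, 2.03], [-3.05, 3.05]. Speed limits (rad/s): [2.79, 2.79, 3.14, 3.14, 3.14, 3.14, 3.14].

INTERFACE

Orientations are given as a unit quaternion [w, x, y, z].
In Python, from workcell import sense, camera, order, ctrl gives the robot as it stands.
- The arm moves only by the tool move_arm, never from a script. Its argument "commands" is a list of rows, each a list of 7 numbers: the opening, from 0 (shut) to 1 (fully open), then the shift along the tool's x, y, z in cm, then the turn, a rotation vector about the tool's x, y, z in degrees. A call has 1 to 20 rows; each row shifts and turns the commanded pose from where the row before left it, along the tool's axes as they then stand; what a row does not reach is not made up. A row lasts 1/10 s, in which the tool goes at most 50 mm and 8.59 degrees, less where a joint would pass 70% of its speed; a pose out of reach is approached as far as the arm can. A call with a gripper value outside its range is refused whole. The fingers move at their own pace and stop on an object; the grip force is fixed at half the most. Time passes only in rows, so rows that do not move let the fingers close. It gives the time, the measured TCP pose, the force, the opening and the grip force at its end, in the units of the state.
- sense(): the state, without advancing time (a new reading comes with each control period).
- camera(name): name is "side" or "top"; returns a dict with "pixels" (420x560x3 uint8, red, green, blue), "depth" (420x560 float32, m along the optical axis (not along the pixel's ray), 0 where there is no reading), "fov_y" (degrees; the focal length in pixels is half the picture's height over the tangent of half this angle, whatever the lens; pixels are square), "cx", "cy" (the principal point, pixels), "dist" ([k1, k2, p1, p2, k3] as OpenCV has them; the pictures are not rectified), "extrinsics" (4x4, takes a point from world to camera coordinates). Camera axes: x right, y down, z forward; pixel columns grow to the right and rows downward; lengths in m; the calibration is good to about 2 mm. A picture is of the moment at which its call begins.
- order.sign_off(): hands the job in; it is judged then, once.
The state is a dict: "time": time; "joint_pos": joint angles; "qvel": joint speeds; "joint_torque": joint torques, N m; "tcp_pos": TCP position; "orientation": TCP orientation; "ft_force": force on the tool from outside, world axes, zero at the start; "moment": the same for the moment, N m; "gripper_width": finger opening in m; "grip_force": force on a finger pad.
Only numpy, scipy, OpenCV 4.12 (cv2) and the standard library are available. Lean on these libraries where they do the work, as an engineer would, in place of code of your own. Each camera call takes 0.05 s, during which the arm holds its last target. There are 200 camera calls.

## Working session

There is one attempt and no reset: what is moved stays moved. The work goes in short steps, Python scripts to look and compute and a tool call to move; the robot and the scene stay as the last step left them, time stands still between calls to the robot, and variables do not carry over. Pictures are saved under pics/ and viewed, at most 10 in all, crops included, and the job is handed in when it is done.

Besides the shell and the picture viewer there is one more tool, called after "Call:" by a JSON object that holds its "fn" and its "kwargs". move_arm: Moves the arm, as the interface text tells. Its arguments: {"type":"object","properties":{"commands":{"type":"array"}},"required":["commands"]}

```bash
ls; mkdir -p pics
cat > h.py <<'E'
import numpy as np, cv2
from workcell import sense, camera, order, ctrl
def K(c):
    f=c["pixels"].shape[0]/2/np.tan(np.radians(c["fov_y"])/2)
    return np.array([[f,0,c["cx"]],[0,f,c["cy"]],[0,0,1.]])
def rays(c,px):
    p=cv2.undistortPoints(np.array(px,float).reshape(-1,1,2),K(c),np.array(c["dist"],float)).reshape(-1,2)
    T=np.array(c["extrinsics"]);R,t=T[:3,:3],T[:3,3]
    return -R.T@t, np.c_[p,np.ones(len(p))]@R   # depth-scaled dirs
def onplane(c,px,z):
    o,d=rays(c,px); return o+d*((z-o[2])/d[:,2])[:,None]
def bydepth(c,px):
    o,d=rays(c,px); px=np.array(px,int).reshape(-1,2)
    return o+d*c["depth"][px[:,1],px[:,0]][:,None]
def proj(c,P):
    T=np.array(c["extrinsics"])
    return cv2.projectPoints(np.array(P,float).reshape(-1,1,3),cv2.Rodrigues(T[:3,:3])[0],T[:3,3],K(c),np.array(c["dist"],float))[0].reshape(-1,2)
def save(n,im): cv2.imwrite("pics/"+n+".png",cv2.cvtColor(im,cv2.COLOR_RGB2BGR))
E
python3 - <<'E'
from h import *
s=sense();print({k:np.round(v,3) for k,v in s.items()})
for n in("top","side"):
    c=camera(n);save(n+"0",c["pixels"]);np.save(n+"0.npy",c,allow_pickle=True)
    print(n,c["fov_y"],c["dist"],np.round(rays(c,[[280,210]]),3))
E
```

```text
pics
{'time': np.float64(0.0), 'joint_pos': array([-1.375,  0.312,  0.014,  1.513, -0.004,  1.319, -0.027]), 'qvel': array([-0.   ,  0.   ,  0.   , -0.001,  0.001, -0.001, -0.   ]), 'joint_torque': array([-0.0000e+00, -3.7989e+01,  1.4600e-01, -2.3060e+01,  1.2000e-02,
        1.4000e-02, -0.0000e+00]), 'tcp_pos': array([0.129, 0.534, 0.404]), 'orientation': array([-0.   ,  0.119,  0.993, -0.001]), 'ft_force': array([ 0.2  ,  0.155, -0.716]), 'moment': array([-0.006,  0.024, -0.001]), 'grip_force': np.float64(0.0), 'gripper_width': np.float64(0.085)}Traceback (most recent call last):
  File "<stdin>", line 5, in <module>
    return _wrapfunc(a, 'round', decimals=decimals, out=out)
    return _wrapit(obj, method, *args, **kwds)
    conv = _array_converter(obj)
ValueError: setting an array element with a sequence. The requested array has an inhomogeneous shape after 1 dimensions. The detected shape was (2,) + inhomogeneous part.
```

Run:
```python
from h import *
for n in("top","side"):
    c=camera(n);save(n+"0",c["pixels"]);np.save(n+"0.npy",c,allow_pickle=True)
    print(n,c["fov_y"],c["dist"],*rays(c,[[280,210]]),(c["depth"]>0).mean())
```

```text
top 54.08404305155997 [-0.12434882  0.          0.          0.          0.        ] [ 0.2874041  -0.10908025  1.35164458] [[ 0.14878329  0.01685918 -0.98889462]] 0.9959948979591837
side 47.11557634146708 [-0.00819087  0.          0.          0.          0.        ] [-0.29746445 -0.19773239  1.06599421] [[ 0.60421062  0.04744128 -0.79542762]] 0.9960034013605442
```

View pics/top0.png

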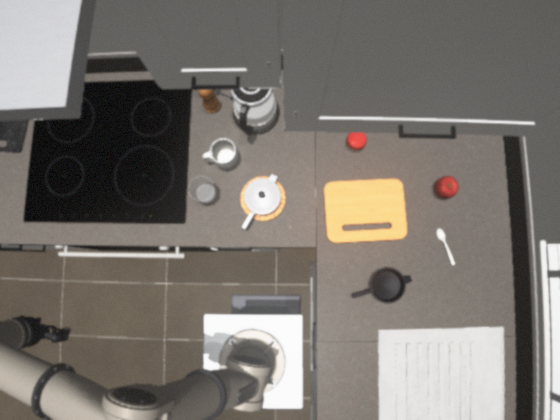

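View pics/side0.png

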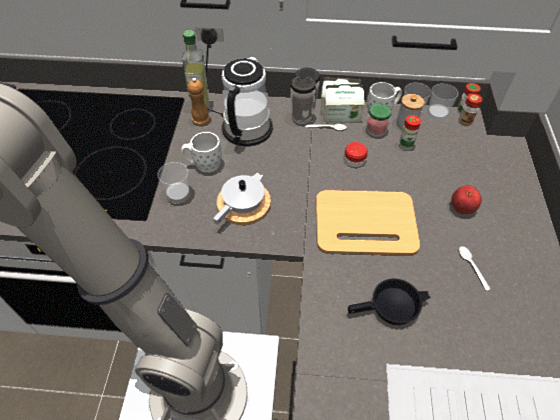

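The top view shows the dish and lid at about (262,198), the handle at (248,222), the lip at (274,180), the mug at (222,154), the glass at (204,191), the board at (366,211) and the kettle at (255,105). In the side view the knob is at (242,185), the handle end at (219,219) and the board at (367,222). Next I'll measure these.

Run:
```python
from h import *
ca={n:np.load(n+"0.npy",allow_pickle=True).item() for n in("top","side")}
np.set_printoptions(precision=4,suppress=True)
def blobs(m,box):
    x0,y0,x1,y1=box; M=np.zeros(m.shape,np.uint8);M[y0:y1,x0:x1]=m[y0:y1,x0:x1]
    n,l,s,ce=cv2.connectedComponentsWithStats(M); i=1+np.argmax(s[1:,4]); return ce[i],s[i],(l==i).astype(np.uint8)
kn={}
for n,kb,ob,bb in(("top",(250,185,275,210),(235,170,295,235),(318,172,415,250)),("side",(232,175,254,200),(205,165,285,230),(310,185,425,260))):
    c=ca[n];p=c["pixels"].astype(int);h=cv2.cvtColor(c["pixels"],cv2.COLOR_RGB2HSV)
    k,s,_=blobs(p.max(2)<70,kb);kn[n]=k
    print(n,"knob",k,s,"bydepth",bydepth(c,[k]),"plane.082",onplane(c,[k],.082))
    org=((h[...,1]>110)&(h[...,0]<28)&(h[...,2]>100))
    t,s,m=blobs(org,ob);hull=cv2.convexHull(cv2.findContours(m,0,1)[0][0]).reshape(-1,2)
    P=onplane(c,hull,.016);print(" trivet px",s,"minEnclosing",cv2.minEnclosingCircle(P[:,:2].astype(np.float32)))
    t,s,m=blobs(org,bb);P=onplane(c,max(cv2.findContours(m,0,1)[0],key=len).reshape(-1,2),.016)
    print(" board",cv2.minAreaRect(P[:,:2].astype(np.float32)))
# triangulate knob
A=[];b=[]
o1,d1=rays(ca["top"],[kn["top"]]);o2,d2=rays(ca["side"],[kn["side"]])
t=np.linalg.lstsq(np.c_[d1[0],-d2[0]],o2-o1,rcond=None)[0];print("tri",o1+t[0]*d1[0],o2+t[1]*d2[0])
# height classes
for n in ca:
    c=ca[n];vv,uu=np.mgrid[0:420,0:560];P=bydepth(c,np.c_[uu.ravel(),vv.ravel()]);np.save(n+"P.npy",P)
    q=P[(P[:,0]>.3)&(P[:,0]<.9)&(P[:,1]>-.2)&(P[:,1]<.4)&(P[:,2]>.03)&(P[:,2]<.3)]
    print(n,len(q))
    g=np.zeros((60,60));np.maximum.at(g,(((q[:,0]-.3)*100).astype(int),((q[:,1]+.2)*100).astype(int)),q[:,2])
    im=cv2.resize((g[::-1,::-1]*1200).clip(0,255).astype(np.uint8),(600,600),interpolation=0);cv2.imwrite(f"pics/h{n}.png",im)
c=ca["top"];a=c["pixels"][80:250,180:300];b=ca["side"]["pixels"][120:240,150:290]
save("crop",np.hstack([cv2.resize(a,(400,567)),cv2.resize(b,(400,567))]))
```

```text
Traceback (most recent call last):
ValueError: attempt to get argmax of an empty sequence
```

```bash
cat > m.py <<'E'
from h import *
ca={n:np.load(n+"0.npy",allow_pickle=True).item() for n in("top","side")}
np.set_printoptions(precision=4,suppress=True)
def blobs(m,box):
    x0,y0,x1,y1=box; M=np.zeros(m.shape,np.uint8);M[y0:y1,x0:x1]=m[y0:y1,x0:x1]
    n,l,s,ce=cv2.connectedComponentsWithStats(M); i=1+np.argmax(s[1:,4]); return ce[i],s[i],(l==i).astype(np.uint8)
kn={}
for n,kb,ob,bb in(("top",(256,188,269,202),(235,170,295,235),(318,172,415,250)),("side",(234,177,252,193),(205,165,285,230),(310,185,425,260))):
    c=ca[n];p=c["pixels"].astype(int);h=cv2.cvtColor(c["pixels"],cv2.COLOR_RGB2HSV)
    k,s,_=blobs(p.max(2)<(p[kb[1]:kb[3],kb[0]:kb[2]].max(2).min()+60),kb);kn[n]=k
    print(n,"knob",k,s,"bydepth",bydepth(c,[k]),"plane.082",onplane(c,[k],.082))
    org=((h[...,1]>110)&(h[...,0]<28)&(h[...,2]>100))
    x0,y0,x1,y1=ob;M=np.zeros(org.shape,bool);M[y0:y1,x0:x1]=org[y0:y1,x0:x1]
    hull=cv2.convexHull(np.argwhere(M)[:,::-1].astype(np.int32)).reshape(-1,2)
    P=onplane(c,hull,.016);print(" trivet",cv2.minEnclosingCircle(P[:,:2].astype(np.float32)))
    t,s,m=blobs(org,bb);P=onplane(c,max(cv2.findContours(m,0,1)[0],key=len).reshape(-1,2),.016)
    print(" board",cv2.minAreaRect(P[:,:2].astype(np.float32)))
o1,d1=rays(ca["top"],[kn["top"]]);o2,d2=rays(ca["side"],[kn["side"]])
t=np.linalg.lstsq(np.c_[d1[0],-d2[0]],o2-o1,rcond=None)[0];print("tri",o1+t[0]*d1[0],o2+t[1]*d2[0])
a=ca["top"]["pixels"][85:240,185:300];b=ca["side"]["pixels"][120:240,150:290]
save("crop",np.hstack([cv2.resize(a,(400,540),interpolation=2),cv2.resize(b,(400,343*1),interpolation=2) if 0 else cv2.copyMakeBorder(cv2.resize(b,(400,343),interpolation=2),0,197,0,0,0)]))
E
python3 m.py
```

```text
top knob [261.4  194.12] [259 192   6   5  25] bydepth [[ 0.5265 -0.0294  0.093 ]] plane.082 [[ 0.5286 -0.0287  0.082 ]]
 trivet ((0.4866006374359131, -0.04700939357280731), 0.049393437802791595)
 board ((0.48923975229263306, -0.36584946513175964), (0.20332999527454376, 0.2648605406284332), 3.360913038253784)
side knob [241.8837 184.9302] [239 181   6   9  43] bydepth [[ 0.516  -0.0323  0.0931]] plane.082 [[ 0.5252 -0.0304  0.082 ]]
 trivet ((0.5181976556777954, -0.032366205006837845), 0.07509814947843552)
 board ((0.4841509163379669, -0.368893563747406), (0.21013101935386658, 0.2680252492427826), 3.3848860263824463)
tri [ 0.5297 -0.0283  0.0765] [ 0.5299 -0.0295  0.0764]
```

View pics/crop.png

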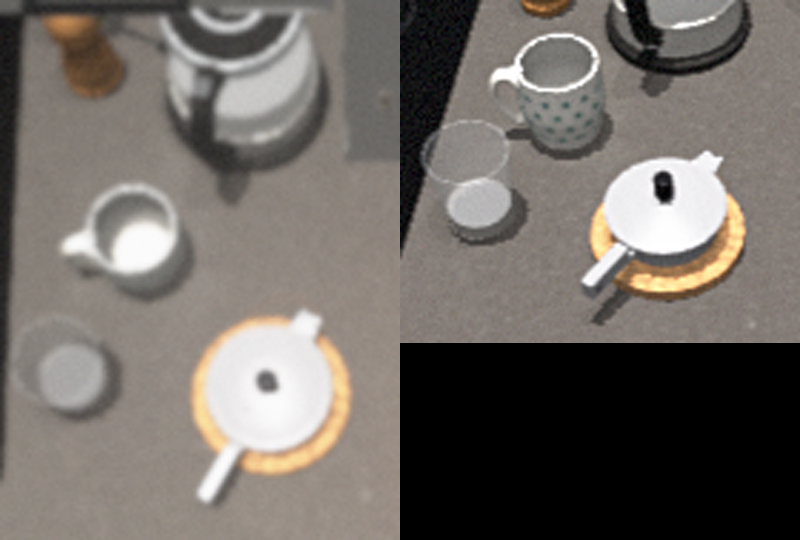

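The crop shows the handle end near (208,492), the lip tip at (308,322), the lid centre at (268,385) and the mug rim centred at (133,233), with the glass base at (73,377). In the side half, the mug mouth is at (557,62) and the glass base at (480,208). I'll convert these to world coordinates.

Run:
```python
from h import *
np.set_printoptions(precision=4,suppress=True)
ca={n:np.load(n+"0.npy",allow_pickle=True).item() for n in("top","side")}
T=lambda x,y:[185+x*115/400-.3,85+y*155/540-.3]
S=lambda x,y:[150+(x-400)*140/400-.3,120+y*120/343-.3]
for nm,n,px,z in[("hend","top",T(208,494),.062),("hend","side",S(591,280),.062),("hroot","top",T(233,450),.062),("hroot","side",S(627,254),.062),("lip","top",T(308,322),.05),("lip","side",S(712,160),.05),("mug","top",T(133,233),.097),("mug","side",S(557,62),.097),("glassbase","top",T(73,377),.0),("glassbase","side",S(480,208),0.),("glassrim","top",T(62,362),.093),("glassrim","side",S(465,152),.093)]:
    print(nm,n,onplane(ca[n],[px],z)[0])
# lid flange outline (bright, low sat)
for n,b in(("top",(235,170,295,235)),("side",(205,165,285,230))):
    c=ca[n];h=cv2.cvtColor(c["pixels"],cv2.COLOR_RGB2HSV);x0,y0,x1,y1=b
    M=np.zeros(h.shape[:2],np.uint8);M[y0:y1,x0:x1]=((h[...,1]<60)&(h[...,2]>150))[y0:y1,x0:x1]
    M2=cv2.morphologyEx(cv2.morphologyEx(M,cv2.MORPH_CLOSE,np.ones((9,9))),cv2.MORPH_OPEN,cv2.getStructuringElement(2,(17,17)))
    P=onplane(c,max(cv2.findContours(M2,0,1)[0],key=len).reshape(-1,2),.052);print(n,"lid",cv2.minEnclosingCircle(P[:,:2].astype(np.float32)),np.median(P,0))
    u=np.argwhere(M&~M2)[:,::-1]; P=onplane(c,u,.06);d=P[:,:2]-[.523,-.031];r=np.hypot(*d.T);k=(d[:,0]<0)&(r>.07)&(r<.13)
    m=d[k];print("handle dir",np.degrees(np.arctan2(*(-m.mean(0))[::-1])),r[k].max(),k.sum())
# trivet from both via orange pixels circle fit (all bright orange outer hull)
c=ca["top"];h=cv2.cvtColor(c["pixels"],cv2.COLOR_RGB2HSV)
M=((h[...,1]>70)&(h[...,0]<28))[170:235,235:295];hull=cv2.convexHull((np.argwhere(M)[:,::-1]+[235,170]).astype(np.int32)).reshape(-1,2)
P=onplane(c,hull,.016);print("trivet",cv2.minEnclosingCircle(P[:,:2].astype(np.float32)))
P=bydepth(c,np.array([[u,v] for u in range(200,320) for v in range(60,130)]));P=P[P[:,2]>.1];print("kettle etc min x",P[:,0].min(),P[:,2].max())
```

```text
hend top [0.4284 0.0246 0.062 ]
hend side [0.4262 0.0238 0.062 ]
hroot top [0.4687 0.0025 0.062 ]
hroot side [ 0.4584 -0.0044  0.062 ]
lip top [ 0.5909 -0.0643  0.05  ]
lip side [ 0.5898 -0.0681  0.05  ]
mug top [0.6626 0.0944 0.097 ]
mug side [0.6642 0.0936 0.097 ]
glassbase top [0.5478 0.1641 0.    ]
glassbase side [0.5499 0.1629 0.    ]
glassrim top [0.5436 0.1558 0.093 ]
glassrim side [0.5422 0.1601 0.093 ]
top lid ((0.5099567770957947, -0.037580981850624084), 0.12957456707954407) [ 0.509  -0.0399  0.052 ]
handle dir -34.021898055269226 0.1251158309336997 16
side lid ((0.5303847789764404, -0.02945573441684246), 0.0701076090335846) [ 0.5274 -0.0293  0.052 ]
handle dir -31.247092505586767 0.116516919962595 82
trivet ((0.5287355184555054, -0.02839694917201996), 0.07729381322860718)
kettle etc min x 0.2874041047683768 1.3516445769432504
```

Call:
{"fn": "move_arm", "kwargs": {"commands": [[0.6, 0, 0, 0, 0, 0, -6.85], [0.6, 0, 0, 0, 0, 0, -6.85], [0.6, -1.2, -1.7, 0, 0, 0, 0], [0.6, -2.3, -3.3, 0, 0, 0, 0], [0.6, -2.3, -3.3, 0, 0, 0, 0], [0.6, -2.3, -3.3, 0, 0, 0, 0], [0.6, -2.3, -3.3, 0, 0, 0, 0], [0.6, -2.3, -3.3, 0, 0, 0, 0], [0.6, -2.3, -3.3, 0, 0, 0, 0], [0.6, -2.3, -3.3, 0, 0, 0, 0], [0.6, -2.3, -3.3, 0, 0, 0, 0], [0.6, -2.3, -3.3, 0, 0, 0, 0], [0.6, -2.3, -3.3, 0, 0, 0, 0], [0.6, -2.3, -3.3, 0, 0, 0, 0], [0.6, -2.3, -3.3, 0, 0, 0, 0], [0.6, -2.3, -3.3, 0, 0, 0, 0], [0.6, -2.3, -3.3, 0, 0, 0, 0], [0.6, -2.3, -3.3, 0, 0, 0, 0], [0.6, 0, 0, 0, 0, 0, 0]]}}

```text
time: 2.05
tcp_pos: [0.489, 0.0169, 0.4047]
orientation: [0.001, 0.005, 1.0, -0.003]
ft_force: [-0.9, -0.8, 0.2]
gripper_width: 0.0512
grip_force: 0.0
```

Call:
{"fn": "move_arm", "kwargs": {"commands": [[0.6, -2, -2.3, 0, 0, 0, 0], [0.6, -1.8, -2.3, 2, 0, 0, 0], [0.6, 0, 0, 3, 0, 0, 0], [0.6, 0, 0, 3, 0, 0, 0], [0.6, 0, 0, 2, 0, 0, 0], [0.6, 0, 0, 0, 0, 0, 0], [0.6, 0, 0, 0, 0, 0, 0], [0.6, 0, 0, 0, 0, 0, 0]]}}

```text
time: 2.85
tcp_pos: [0.5259, -0.0228, 0.3062]
orientation: [0.001, -0.001, 1.0, 0.0]
ft_force: [-0.1, 0.8, 0.8]
gripper_width: 0.0517
grip_force: 0.0
```

Run:
```python
from h import *
s=sense();print(s["tcp_pos"],ctrl.tip_extent,s["joint_pos"].round(2) if hasattr(s["joint_pos"],'round') else s["joint_pos"])
t=camera("top")["pixels"][140:240,215:315];b=camera("side")["pixels"][110:230,180:300]
save("a1",np.hstack([cv2.resize(t,(400,400),interpolation=2),cv2.resize(b,(400,400),interpolation=2)]))
```

```text
[ 0.52593661 -0.02275311  0.30619281] 0.1734 [-0.41  0.37  0.55  1.74 -0.21  1.09  1.78]
```

View pics/a1.png

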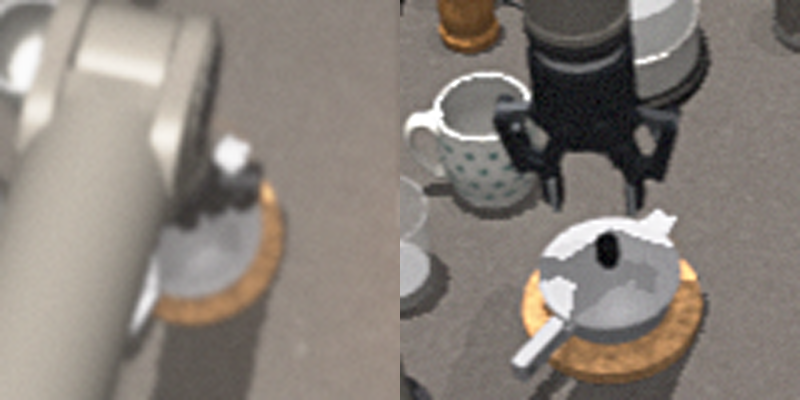

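The side half shows the open fingers (557 and 637) straddling the knob (606), which sits about 6 mm to the right of the midpoint. That agrees with my measured y. I'll descend and grip.

Call:
{"fn": "move_arm", "kwargs": {"commands": [[0.6, -0.1, -0.6, 1.5, 0, 0, 0], [0.6, 0, 0, 2, 0, 0, 0], [0.6, 0, 0, 1.5, 0, 0, 0], [0.6, 0, 0, 1.0, 0, 0, 0], [0.6, 0, 0, 0, 0, 0, 0], [0.6, 0, 0, 0, 0, 0, 0], [0.0, 0, 0, 0, 0, 0, 0], [0.0, 0, 0, 0, 0, 0, 0], [0.0, 0, 0, 0, 0, 0, 0], [0.0, 0, 0, 0, 0, 0, 0], [0.0, 0, 0, 0, 0, 0, 0], [0.0, 0, 0, 0, 0, 0, 0], [0.0, 0, 0, 0, 0, 0, 0], [0.0, 0, 0, 0, 0, 0, 0]]}}

```text
time: 4.35
tcp_pos: [0.5268, -0.029, 0.2458]
orientation: [0.001, -0.001, 1.0, 0.0]
ft_force: [-1.3, 0.2, 6.0]
gripper_width: 0.0181
grip_force: 58.6
```

Call:
{"fn": "move_arm", "kwargs": {"commands": [[0.0, 0, 0.34, -0.1, 1, 0, 0], [0.0, 0, 0.68, -0.2, 2, 0, 0], [0.0, 0, 0.68, -0.2, 2, 0, 0], [0.0, 0, 0.68, -0.2, 2, 0, 0], [0.0, 0, 0.68, -0.2, 2, 0, 0], [0.0, 0, 0.68, -0.2, 2, 0, 0], [0.0, 0, 0.68, -0.2, 2, 0, 0], [0.0, 0, 0.68, -0.2, 2, 0, 0], [0.0, 0, 0.68, -0.2, 2, 0, 0], [0.0, 0, 0.34, -0.1, 1, 0, 0], [0.0, 0, 0, 0, 0, 0, 0], [0.0, 0, 0, 0, 0, 0, 0], [0.0, 0, 0, 0, 0, 0, 0], [0.0, 0, 0, 0, 0, 0, 0]]}}

```text
time: 5.75
tcp_pos: [0.5261, 0.0331, 0.254]
orientation: [0.0, 0.0, 0.988, -0.156]
ft_force: [0.4, -0.3, -0.4]
gripper_width: 0.0179
grip_force: 58.6
```

Run:
```python
from h import *
b=camera("side")["pixels"][110:230,180:300]
save("a2",cv2.resize(b,(480,480),interpolation=2))
```

```text
(no output)
```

View pics/a2.png

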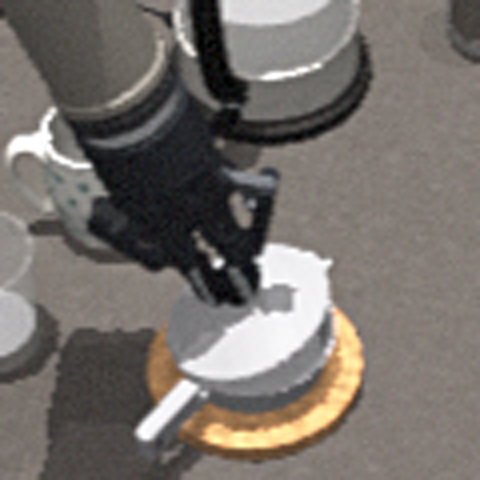

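The lid is tipped about 18° onto its left edge: its right edge (330,265) is up and it is resting on the rim. The dish hasn't moved. Next I'll lift the lid clear, level it and carry it to the right.

Call:
{"fn": "move_arm", "kwargs": {"commands": [[0.0, 0, -0.31, -0.95, 0, 0, 0], [0.0, 0, -0.46, -1.43, 0, 0, 0], [0.0, 0, -0.62, -1.9, 0, 0, 0], [0.0, 0, -0.62, -1.9, 0, 0, 0], [0.0, 0, -0.62, -1.9, 0, 0, 0], [0.0, 0, -0.31, -0.95, 0, 0, 0], [0.0, 0, 0, 0, -3, 0, 0], [0.0, 0, -1, 0, -3, 0, 0], [0.0, 0, -2, 0, -3, 0, 0], [0.0, 0, -2, 0, -3, 0, 0], [0.0, 0, -2, 0, -3, 0, 0], [0.0, 0, -2, 0, -3, 0, 0], [0.0, 0, -3, 0, 0, 0, 0], [0.0, 0, -3, 0, 0, 0, 0], [0.0, 0, -3, 0, 0, 0, 0], [0.0, 0, -3, 0, 0, 0, 0], [0.0, 0, -3, 0, 0, 0, 0], [0.0, 0, 0, 0, 0, 0, 0], [0.0, 0, 0, 0, 0, 0, 0]]}}

```text
time: 7.7
tcp_pos: [0.526, -0.2059, 0.3618]
orientation: [-0.0, 0.001, 1.0, 0.0]
ft_force: [0.1, -0.2, -1.2]
gripper_width: 0.0179
grip_force: 58.8
```

Call:
{"fn": "move_arm", "kwargs": {"commands": [[0.0, 0.4, -2, 0, 0, 0, 0], [0.0, 0.5, -3, 0, 0, 0, 0], [0.0, 0.5, -3, 0, 0, 0, 0], [0.0, 0.5, -3, 0, 0, 0, 0], [0.0, 0.5, -3, 1, 0, 0, 0], [0.0, 0.5, -1.6, 2, 0, 0, 0], [0.0, 0, 0, 3, 0, 0, 0], [0.0, 0, 0, 3, 0, 0, 0], [0.0, 0, 0, 2, 0, 0, 0], [0.0, 0, 0, 1, 0, 0, 0], [0.0, 0, 0, 1, 0, 0, 0], [0.0, 0, 0, 0, 0, 0, 0], [0.0, 0, 0, 0, 0, 0, 0], [0.0, 0, 0, 0, 0, 0, 0]]}}

```text
time: 9.1
tcp_pos: [0.4982, -0.3614, 0.2332]
orientation: [0.001, -0.001, 1.0, -0.001]
ft_force: [-0.5, 0.3, -1.1]
gripper_width: 0.0177
grip_force: 58.9
```

Run:
```python
from h import *
b=camera("side")["pixels"][130:270,280:440]
save("a3",cv2.resize(b,(560,490),interpolation=2))
print(sense()["joint_pos"])
```

```text
[ 0.18220681  0.65171563  0.6362896   1.56469354 -0.42513597  1.06448763
  2.5008384 ]
```

View pics/a3.png

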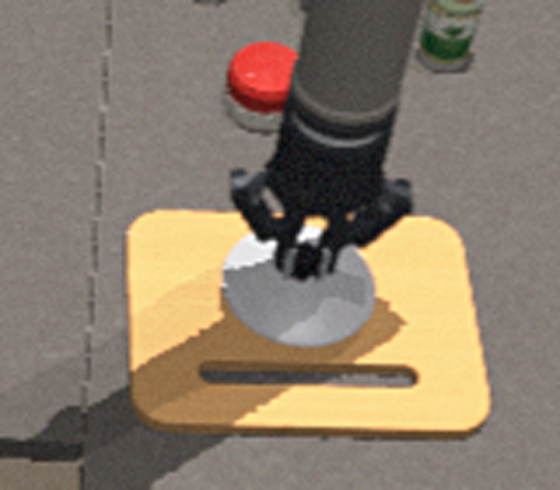

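The lid is level above the board, centred near (298,290) and clear of the slot. I'll lower it gently until it touches.

Call:
{"fn": "move_arm", "kwargs": {"commands": [[0.0, 0, 0, 0.8, 0, 0, 0], [0.0, 0, 0, 0.6, 0, 0, 0], [0.0, 0, 0, 0.3, 0, 0, 0], [0.0, 0, 0, 0.2, 0, 0, 0], [0.0, 0, 0, 0, 0, 0, 0], [0.0, 0, 0, 0, 0, 0, 0]]}}

```text
time: 9.75
tcp_pos: [0.4974, -0.3607, 0.2137]
orientation: [-0.0, -0.001, 1.0, 0.001]
ft_force: [-2.4, 2.7, 6.9]
gripper_width: 0.0179
grip_force: 59.7
```

Call:
{"fn": "move_arm", "kwargs": {"commands": [[0.3, 0, 0, 0, 0, 0, 0], [0.6, 0, 0, 0, 0, 0, 0], [0.6, 0, 0, 0, 0, 0, 0], [0.6, 0, 0, 0, 0, 0, 0], [0.6, 0, 0, 0, 0, 0, 0], [0.6, 0, 0, -1, 0, 0, 0], [0.6, 0, 0, -2, 0, 0, 0], [0.6, 0, 0, -3, 0, 0, 0], [0.6, 0, 0, -3, 0, 0, 0], [0.6, 0, 0, -3, 0, 0, 0], [0.6, 0, 2, 0, 0, 0, 0], [0.6, 0, 3, 0, 0, 0, 0], [0.6, 0, 3, 0, 0, 0, 0], [0.6, 0, 3, 0, 0, 0, 0], [0.6, 0, 0, 0, 0, 0, 0]]}}

```text
time: 11.25
tcp_pos: [0.499, -0.2458, 0.3332]
orientation: [0.001, -0.005, 1.0, 0.003]
ft_force: [0.5, 0.8, 0.3]
gripper_width: 0.0513
grip_force: 0.0
```

Run:
```python
from h import *
t=camera("top");b=camera("side");np.save("top1.npy",t,allow_pickle=True);np.save("side1.npy",b,allow_pickle=True)
print(sense()["tcp_pos"],sense()["gripper_width"])
A=cv2.resize(t["pixels"][145:245,235:335],(400,400),interpolation=2)
B=cv2.resize(b["pixels"][150:270,190:430],(800,400),interpolation=2)
B1=cv2.resize(b["pixels"][150:250,190:290],(400,400),interpolation=2)
save("a4",np.hstack([A,B1])); 
# lid check: height over board
P=bydepth(b,np.array([[u,v] for u in range(310,425) for v in range(180,262)]));q=P[(np.abs(P[:,2]-.029)<.008)&(np.hypot(P[:,0]-.497,P[:,1]+.361)<.07)];print("lid pts",len(q),q.mean(0))
```

```text
[ 0.49787612 -0.25039562  0.33364491] 0.0510418053540177
lid pts 1051 [ 0.49061593 -0.36182504  0.02745872]
```

View pics/a4.png

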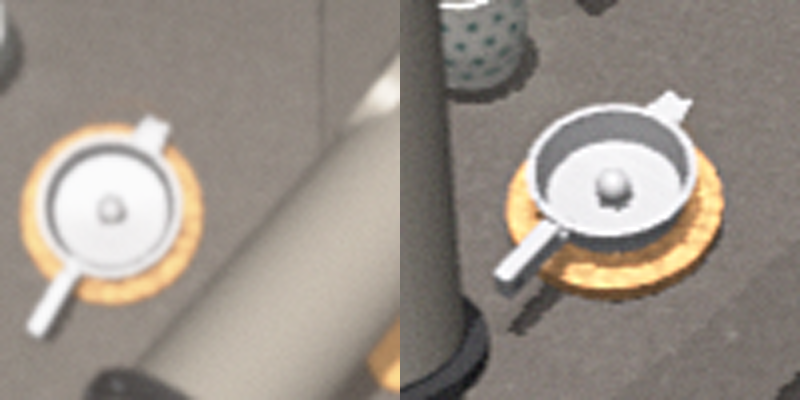

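The open dish still sits on the trivet with the ball in the middle. In the top half its rim centre is (110,208), the handle runs (68,275) to (37,331), and the lip tip is (156,121). In the side half the handle runs (557,232) to (508,278).

Run:
```python
from h import *
np.set_printoptions(precision=4,suppress=True)
ca={n:np.load(n+"1.npy",allow_pickle=True).item() for n in("top","side")}
T=lambda x,y:[235+x/4-.4,145+y/4-.4]
S=lambda x,y:[190+(x-400)/4-.4,150+y/4-.4]
for nm,n,px,z in[("rim","top",T(110,208),.052),("rim","side",S(611,171),.052),("hend","top",T(37,331),.062),("hend","side",S(505,274),.062),("lip","top",T(156,121),.05),("lip","side",S(680,101),.05),("ball","top",T(112,210),.03),("ball","side",S(613,187),.03)]:
    print(nm,n,onplane(ca[n],[px],z)[0])
# handle bar line fit
for n,b in(("top",(235,205,262,232)),("side",(205,200,228,226))):
    c=ca[n];h=cv2.cvtColor(c["pixels"],cv2.COLOR_RGB2HSV);x0,y0,x1,y1=b
    M=((h[...,1]<50)&(h[...,2]>175))[y0:y1,x0:x1];u=np.argwhere(M)[:,::-1]+[x0,y0]
    P=onplane(c,u,.062)[:,:2];r=np.hypot(*(P-[.527,-.029]).T);P=P[(r>.075)&(r<.125)&(P[:,0]<.49)]
    d=cv2.fitLine(P.astype(np.float32),2,0,.01,.01).ravel();d[:2]*=np.sign(d[0]);print(n,"handle mid",d[2:],"dir",np.degrees(np.arctan2(d[1],d[0])),len(P), "centre from mid",np.hypot(*(P-[.527,-.029]).T).max())
```

```text
rim top [ 0.5262 -0.0291  0.052 ]
rim side [ 0.5242 -0.0301  0.052 ]
hend top [0.4256 0.0266 0.062 ]
hend side [0.4246 0.0253 0.062 ]
lip top [ 0.5985 -0.0654  0.05  ]
lip side [ 0.5931 -0.0697  0.05  ]
ball top [ 0.5286 -0.0294  0.03  ]
ball side [ 0.5279 -0.0297  0.03  ]
top handle mid [0.4439 0.0197] dir -27.876596 71 centre from mid 0.11872705561914383
side handle mid [0.442  0.0169] dir -29.875528 75 centre from mid 0.11938050691772577
```

Call:
{"fn": "move_arm", "kwargs": {"commands": [[0.6, 0.4, 2.2, 0, 0, 0, 0], [0.6, 0.5, 3, 0, 0, 0, 0], [0.6, 0.5, 3, 0, 0, 0, 0], [0.6, 0.5, 3, 0, 0, 0, 0], [0.6, 0.5, 3, 0, 0, 0, 0], [0.6, 0.5, 3, 0, 0, 0, 0], [0.6, 0.5, 3, 0, 0, 0, 0], [0.6, 0.5, 3, 0, 0, 0, 0], [0.6, 0.5, 2, 0, 0, 0, 0], [0.6, 0.3, 1, 0, 0, 0, 0], [0.6, 0, 0, 0, 0, 0, 7.2], [0.6, 0, 0, 0, 0, 0, 7.2], [0.6, 0, 0, 0, 0, 0, 7.2], [0.6, 0, 0, 0, 0, 0, 7.1], [0.6, 0, 0, 0, 0, 0, 0], [0.6, 0, 0, 0, 0, 0, 0], [0.6, 0, 0, 0, 0, 0, 0]]}}

```text
time: 13.05
tcp_pos: [0.4504, 0.0102, 0.333]
orientation: [0.0, 0.247, 0.969, -0.0]
ft_force: [0.2, -0.3, -1.2]
gripper_width: 0.0513
grip_force: 0.0
```

```bash
cat > rel.py <<'E'
from h import *
import sys
from scipy.spatial.transform import Rotation as Ro
s=sense();R=Ro.from_quat(s["orientation"],scalar_first=True);t=np.array(eval(sys.argv[1]))
print("tcp",s["tcp_pos"],"tool y deg",np.degrees(np.arctan2(*R.as_matrix()[1::-1,1])),"z",R.as_matrix()[:,2].round(4),"shift cm",(R.inv().apply(t-s["tcp_pos"])*100).round(2),"j",np.round(s["joint_pos"],2))
E
python3 rel.py "[.451,.0125,.205]"
```

```text
tcp [0.45039752 0.01022618 0.33302654] tool y deg 61.399356465794924 z [ 4.e-04 -2.e-04 -1.e+00] shift cm [ 0.06  0.23 12.8 ] j [-0.66  0.19  0.69  1.9  -0.13  1.1   1.15]
```

Next I'll descend above the handle and check the alignment before closing.

Call:
{"fn": "move_arm", "kwargs": {"commands": [[0.6, 0.1, 0.2, 1, 0, 0, 0], [0.6, 0, 0, 2, 0, 0, 0], [0.6, 0, 0, 2, 0, 0, 0], [0.6, 0, 0, 2, 0, 0, 0], [0.6, 0, 0, 1, 0, 0, 0], [0.6, 0, 0, 0, 0, 0, 0], [0.6, 0, 0, 0, 0, 0, 0]]}}

```text
time: 13.75
tcp_pos: [0.4506, 0.0131, 0.2531]
orientation: [0.0, 0.247, 0.969, -0.0]
ft_force: [0.3, 0.0, 0.7]
gripper_width: 0.0513
grip_force: 0.0
```

```bash
python3 rel.py "[.451,.0125,.205]"
python3 - <<'E'
from h import *
b=camera("side")["pixels"][130:240,180:290]
save("a5",cv2.resize(b,(550,550),interpolation=2))
E
```

```text
tcp [0.45062457 0.0131445  0.25311432] tool y deg 61.38583262128596 z [ 5.e-04 -2.e-04 -1.e+00] shift cm [-0.06 -0.04  4.81] j [-0.61  0.31  0.66  2.   -0.24  0.91  1.24]
```

View pics/a5.png

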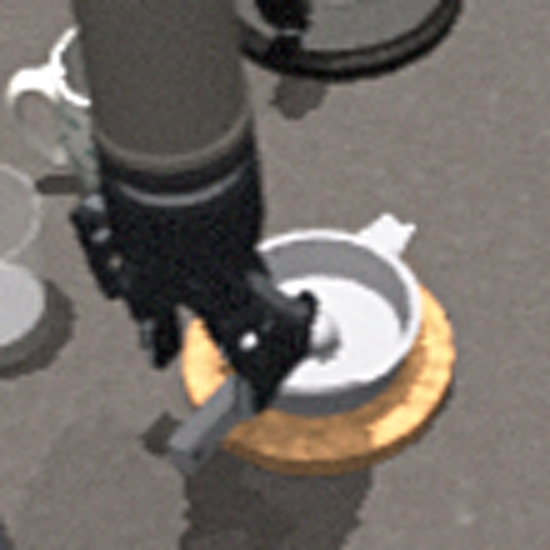

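The fingers (160,350) and (262,400) straddle the handle bar (about 180–250, 380–460), roughly 5 cm above grasp height. I'll descend and close.

Call:
{"fn": "move_arm", "kwargs": {"commands": [[0.6, 0, 0, 1, 0, 0, 0], [0.6, 0, 0, 1.5, 0, 0, 0], [0.6, 0, 0, 1.3, 0, 0, 0], [0.6, 0, 0, 1.0, 0, 0, 0], [0.6, 0, 0, 0, 0, 0, 0], [0.6, 0, 0, 0, 0, 0, 0], [0.4, 0, 0, 0, 0, 0, 0], [0.3, 0, 0, 0, 0, 0, 0], [0.2, 0, 0, 0, 0, 0, 0], [0.1, 0, 0, 0, 0, 0, 0], [0.0, 0, 0, 0, 0, 0, 0], [0.0, 0, 0, 0, 0, 0, 0], [0.0, 0, 0, 0, 0, 0, 0], [0.0, 0, 0, 0, 0, 0, 0], [0.0, 0, 0, 0, 0, 0, 0]]}}

```text
time: 15.3
tcp_pos: [0.4507, 0.0134, 0.2053]
orientation: [0.0, 0.247, 0.969, 0.0]
ft_force: [-0.0, 1.6, 5.5]
gripper_width: 0.0129
grip_force: 59.5
```

Call:
{"fn": "move_arm", "kwargs": {"commands": [[0.0, 0, 0, -0.2, 0, 0, 0], [0.0, 0, 0, -0.4, 0, 0, 0], [0.0, 0, 0, -0.6, 0, 0, 0], [0.0, 0, 0, -0.7, 0, 0, 0], [0.0, 0, 0, -0.8, 0, 0, 0], [0.0, 0, 0, -0.8, 0, 0, 0], [0.0, 0, 0, -0.8, 0, 0, 0], [0.0, 0, 0, -0.8, 0, 0, 0], [0.0, 0, 0, -0.8, 0, 0, 0], [0.0, 0, 0, -0.8, 0, 0, 0], [0.0, 0, 0, -0.7, 0, 0, 0], [0.0, 0, 0, -0.6, 0, 0, 0], [0.0, 0, 0, -0.5, 0, 0, 0], [0.0, 0, 0, -0.3, 0, 0, 0], [0.0, 0, 0, -0.2, 0, 0, 0], [0.0, 0, 0, 0, 0, 0, 0], [0.0, 0, 0, 0, 0, 0, 0]]}}

```text
time: 17.0
tcp_pos: [0.4502, 0.0132, 0.2947]
orientation: [-0.0, 0.247, 0.969, -0.0]
ft_force: [-0.7, 0.2, -2.1]
gripper_width: 0.0136
grip_force: 58.5
```

```bash
python3 rel.py "[.451,.0125,.305]"
python3 - <<'E'
from h import *
np.set_printoptions(precision=4,suppress=True)
b=camera("side");t=camera("top")
save("a6",np.hstack([cv2.resize(b["pixels"][100:230,180:310],(400,400),interpolation=2),cv2.resize(t["pixels"][130:240,220:330],(400,400),interpolation=2)]))
E
```

```text
tcp [0.45020894 0.01321939 0.29468118] tool y deg 61.38088061968152 z [-5.e-04 -1.e-04 -1.e+00] shift cm [-0.1  -0.03 -1.03] j [-0.65  0.24  0.68  1.95 -0.18  1.01  1.19]
```

View pics/a6.png

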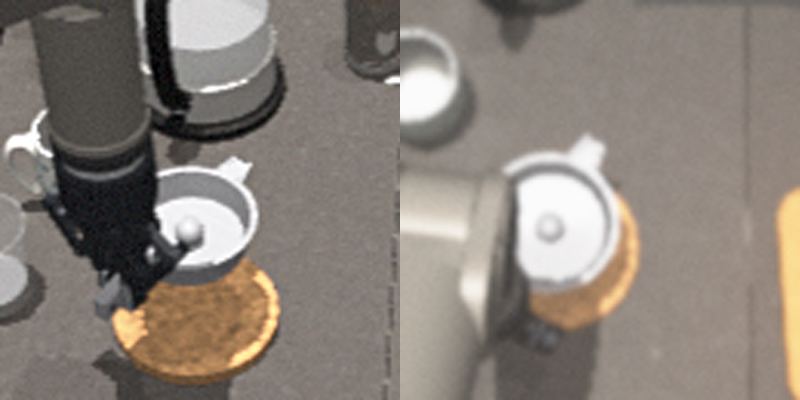

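The dish is lifted about 9 cm over the trivet with the ball centred at (190,230) in the side half and (550,228) in the top half. It looks level. Now I'll turn it left about its own centre by 70.7°, from yaw −28.7° to 42°.

Call:
{"fn": "move_arm", "kwargs": {"commands": [[0.0, 0, -0.15, 0, 0, 0, -1], [0.0, 0, -0.3, 0, 0, 0, -2], [0.0, -0.01, -0.46, 0, 0, 0, -3], [0.0, -0.01, -0.46, 0, 0, 0, -3], [0.0, -0.01, -0.46, 0, 0, 0, -3], [0.0, -0.01, -0.46, 0, 0, 0, -3], [0.0, -0.01, -0.46, 0, 0, 0, -3], [0.0, -0.01, -0.46, 0, 0, 0, -3], [0.0, -0.01, -0.46, 0, 0, 0, -3], [0.0, -0.01, -0.46, 0, 0, 0, -3], [0.0, -0.01, -0.46, 0, 0, 0, -3], [0.0, -0.01, -0.46, 0, 0, 0, -3], [0.0, -0.01, -0.3, 0, 0, 0, -2], [0.0, 0, -0.15, 0, 0, 0, -1], [0.0, 0, 0, 0, 0, 0, 0], [0.0, 0, 0, 0, 0, 0, 0]]}}

```text
time: 18.7
tcp_pos: [0.4401, -0.0398, 0.2948]
orientation: [-0.0, -0.064, 0.998, 0.0]
ft_force: [-0.1, -0.5, -1.8]
gripper_width: 0.0133
grip_force: 58.5
```

```bash
python3 rel.py "[.463,-.0875,.295]"
```

```text
tcp [ 0.44008797 -0.03984669  0.29481419] tool y deg 97.36814404890298 z [-2.e-04  1.e-04 -1.e+00] shift cm [-1.66 -5.02 -0.02] j [-0.48  0.21  0.61  1.97 -0.15  1.    1.9 ]
```

Call:
{"fn": "move_arm", "kwargs": {"commands": [[0.0, 0, -0.15, 0, 0, 0, -1], [0.0, 0, -0.3, 0, 0, 0, -2], [0.0, -0.01, -0.46, 0, 0, 0, -3], [0.0, -0.01, -0.46, 0, 0, 0, -3], [0.0, -0.01, -0.46, 0, 0, 0, -3], [0.0, -0.01, -0.46, 0, 0, 0, -3], [0.0, -0.01, -0.46, 0, 0, 0, -3], [0.0, -0.01, -0.46, 0, 0, 0, -3], [0.0, -0.01, -0.46, 0, 0, 0, -3], [0.0, -0.01, -0.46, 0, 0, 0, -3], [0.0, -0.01, -0.46, 0, 0, 0, -3], [0.0, -0.01, -0.46, 0, 0, 0, -3], [0.0, 0, -0.18, 0, 0, 0, -1.2], [0.0, 0, -0.08, 0, 0, 0, -0.5], [0.0, 0, 0, 0, 0, 0, 0], [0.0, 0, 0, 0, 0, 0, 0], [0.0, 0, 0, 0, 0, 0, 0]]}}

```text
time: 20.4
tcp_pos: [0.4617, -0.0873, 0.2949]
orientation: [-0.0, -0.359, 0.933, 0.0]
ft_force: [0.2, 0.1, -2.1]
gripper_width: 0.0128
grip_force: 58.5
```

```bash
python3 rel.py "[.463,-.0875,.295]"
python3 - <<'E'
from h import *
np.set_printoptions(precision=4,suppress=True)
b=camera("side");t=camera("top");np.save("side2.npy",b,allow_pickle=True);np.save("top2.npy",t,allow_pickle=True)
save("a7",np.hstack([cv2.resize(b["pixels"][100:230,150:280],(400,400),interpolation=2),cv2.resize(t["pixels"][120:230,200:310],(400,400),interpolation=2)]))
for c in(b,t):
    P=bydepth(c,np.array([[u,v] for u in range(180,320) for v in range(110,240)]))
    q=P[(np.hypot(P[:,0]-.5275,P[:,1]+.0285)<.05)&(P[:,2]>.1)&(P[:,2]<.15)]
    d=q[:,:2]-[.5275,-.0285];ang=np.degrees(np.arctan2(d[:,1],d[:,0]));r=np.hypot(*d.T)
    f=(r>.015)&(r<.042)&(q[:,2]<.125);A=np.c_[d[f],r[f],np.ones(f.sum())];x=np.linalg.lstsq(A,q[f,2],rcond=None)[0];print("floor fit n",f.sum(),"slope x,y deg",np.degrees(x[:2]),"cone",np.degrees(x[2]),"z0",x[3])
E
```

```text
tcp [ 0.46170982 -0.08733369  0.29486809] tool y deg 132.08972971770902 z [-1.e-04  2.e-04 -1.e+00] shift cm [-0.08 -0.1  -0.01] j [-0.3   0.27  0.54  1.9  -0.16  1.02  2.61]
floor fit n 237 slope x,y deg [0.4003 0.5241] cone 7.677297292391764 z0 0.10804135086609702
floor fit n 77 slope x,y deg [-3.2017 -9.3414] cone 8.741474519819636 z0 0.1125914707260666
```

View pics/a7.png

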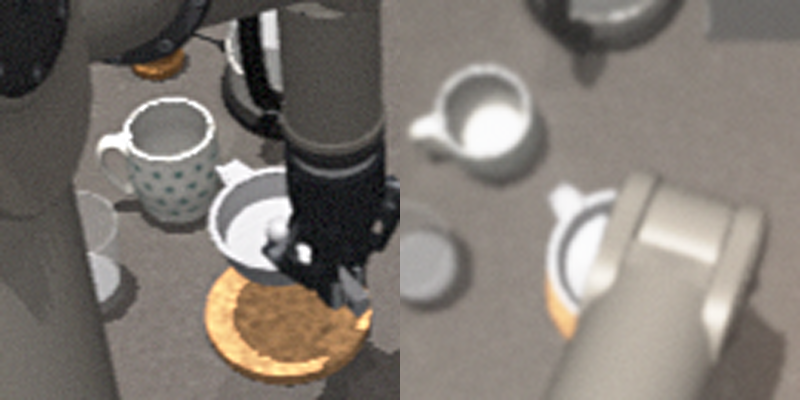

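The dish is level (floor-cone slope under 1°). The lip, at (233,168) in the side half and (567,192) in the top half, points toward the mug, and the ball (277,230) is still near the middle. The mug and glass are in place. One last numeric check of lip direction and ball position.

Run:
```python
from h import *
np.set_printoptions(precision=4,suppress=True)
b=np.load("side2.npy",allow_pickle=True).item();t=np.load("top2.npy",allow_pickle=True).item()
S=lambda x,y:[150+x*.325-.3,100+y*.325-.3];T=lambda x,y:[200+(x-400)*.275-.3,120+y*.275-.3]
C=np.array([.5265,-.0290])
for nm,c,px,z in(("lip",b,S(231,168),.14),("lip",t,T(566,193),.14),("mug",b,S(171,129),.097),("mug",t,T(487,107),.097),("ball",b,S(277,229),.122)):
    P=onplane(c,[px],z)[0];d=P[:2]-C;print(nm,P,np.degrees(np.arctan2(d[1],d[0])),np.hypot(*d))
print(sense()["qvel"],sense()["ft_force"])
```

```text
lip [0.5784 0.0189 0.14  ] 42.68476951136774 0.0705905922192208
lip [0.5832 0.0172 0.14  ] 39.17729455557736 0.07312261650235947
mug [0.6635 0.0917 0.097 ] 41.37586965849605 0.18253302310551908
mug [0.6707 0.0925 0.097 ] 40.11184402286628 0.1885561510326631
ball [ 0.528  -0.0268  0.122 ] 56.19649928316878 0.002674183370908685
[ 0.002  -0.0026  0.002  -0.0013  0.0028 -0.0006  0.0027] [-0.1339 -0.5094 -1.9509]
```

The lip points about 41°, the mug lies at about 41°, and the ball is within 3 mm of centre. I'm handing in.

```bash
python3 -c "
from workcell import order
print(order.sign_off())"
```

```text
the job is handed in; nothing more can be done
None
```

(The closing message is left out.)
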